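Set out the dry fit of two brush sizes

ROBOT

A 7-joint arm with a two-finger parallel gripper is mounted at the origin on the work surface. World frame = base frame: x ahead of the robot, y to its left, z up, the work surface at z = 0. Lengths are in m, angles in degrees, forces in N, time in s.
With the tool pointing down it reaches from about 0.425 to 1.025 m from the base axis. Payload 9.4 kg.
Tool frame: the origin (TCP) lies on the centre line of the jaws, within the pads' length; the fingertips stand 25 mm ahead of it and the grasp point (between the pads) lies 6 mm ahead of it; z points along the fingers, y is the line along which they close (so a half turn about z gives the same grasp; the last joint's range is limited). The gripper opens to 85 mm and grips with 20 to 120 N. Pads are 22 mm wide; open, the fingers measure 114 mm over their backs; the gripper's body (76 mm by 85 mm) begins 54 mm behind the grasp point. The pads swing forward as they close: fully open they stand 13 mm farther back than shut.
Start: joints at [-77.103, 34.337, -0.143, 91.639, 0.103, 54.024, -4.572], TCP at [0.216, 0.692, 0.256] pointing down, gripper open.
Joint ranges: [-147.43, 147.43], [-19.82, 112.94], [-74.19, 73.91], [6.32, 146.72], [-59.91, 239.91], [6.04, 106.73], [-150.56, 150.56]. Speed limits (degrees/s): [127.2, 127.2, 172.46, 172.46, 180, 180, 180].

INTERFACE

Orientations are given as [roll, pitch, yaw] about the fixed x, y, z axes, in that order (R = Rz(yaw) Ry(pitch) Rx(roll)).
In Python, from workcell import robot gives the robot as it stands.
- The arm moves only by the shell command python3 -m crank 'ROWS' [OPENING] [FORCE]. ROWS is a JSON list of rows, 1 to 10 of them, each of 6 numbers: dx, dy, dz in m, then a rotation vector rx, ry, rz in degrees; each row is the pose to reach, as a shift and turn from the pose commanded when the command began, along the tool's axes at that moment; what a row does not reach only later rows make up. A row lasts 1/8 s, in which the tool goes at most 0.0625 m and 10.7 degrees, less where a joint would pass 70% of its speed; a pose out of reach is approached as far as the arm can. OPENING is the opening from 0.0 (shut) to 1.0 (fully open), set as the command begins (- or left out keeps the last). The fingers move at their own pace and stop on an object; FORCE is the grip in N (left out, the last holds). Time passes only in rows, so rows that do not move let the fingers close. It prints the time, the measured TCP pose, the force, the opening and the grip force at its end.
- robot.state(): the state, without advancing time (a new reading comes with each control period).
- robot.get_image(name): name is "side" or "top" or "wrist"; returns the picture (480x640x3 uint8, red, green, blue); there is no depth.
- robot.calibration(name): a dict with "mtx" (3x3 intrinsics, pixels), "R" (3x3) and "t" (3): a world point X has camera coordinates R X + t; the wrist camera has in their place "T_tool_cam" (4x4, takes a point from camera to tool coordinates, whose origin is the TCP and whose axes are the flange's). Camera axes: x right, y down, z forward; pixel columns grow to the right and rows downward; lengths in m; the calibration is good to about 2 mm. A picture is of the moment at which its call begins: read the wrist's pose just before it. calibration takes no time and is no camera call.
- robot.job_done(): hands the job in; it is judged then, once.
The state is a dict: "t": time; "joint_pos": joint angles; "qvel": joint speeds; "joint_efforts": joint torques, N m; "tool_pos": TCP position; "ee_rot": TCP orientation; "force": force on the tool from outside, world axes, zero at the start; "moment": the same for the moment, N m; "opening": opening from 0.0 (shut) to 1.0 (fully open); "grip_force": force on a finger pad.
Only numpy, scipy, OpenCV 4.12 (cv2) and the standard library are available. Lean on these libraries where they do the work, as an engineer would, in place of code of your own. Each camera call takes 0.05 s, during which the arm holds its last target. There are 200 camera calls.

TASK

Set out two brushes on the dark work board for a dry fit: stand the wide metal ferrule in the middle of the square steel plate and the narrow ferrule in the middle of the round wooden disc, then set each turned wooden handle on top of its own ferrule (wide on wide, narrow on narrow), plug down inside the mouth so that the flange sits flat on the rim. Lay the flat wooden paddle on the board midway between plate and disc, parallel to the board's short sides. Leave the glue jar where it stands.

Things in the scene. Friction and masses are not known exactly. Their poses are not given: they have to be found in the camera images.
- board: Dark wooden work board fixed flat on the bench, 120 (its x, short side) x 360 (its y, long side) x 8 mm thick. Origin: centre of its underside (on the bench). The plate and the disc lie fixed on it, their centres 120 mm either side of its centre along its y; which one is at which end varies. Its x points roughly away from the robot.
- plate: Square steel plate, 90 x 90 x 10 mm, fixed on the board, so its top is 18 mm above the bench. Origin: centre of its underside, z up. Target of the wide ferrule.
- disc: Round pale wooden disc, 90 mm diameter, 10 mm thick, fixed on the board, so its top is 18 mm above the bench. Origin: centre of its underside, z up. Target of the narrow ferrule.
- wide_ferrule: Loose aluminium brush ferrule, a plain round tube open at both ends, standing upright on the bench: 60 mm outside, 52 mm inside diameter, 50 mm high, about 95 g. Origin: on its axis at the lower end, z up.
- narrow_ferrule: Loose aluminium brush ferrule, a plain round tube open at both ends, standing upright on the bench: 44 mm outside, 36 mm inside diameter, 45 mm high, about 60 g. Origin: on its axis at the lower end, z up.
- wide_handle: Loose turned wooden brush handle standing upright on its plug, 70 mm high in all, about 70 g. From below: plug 42 mm diameter, 0 to 12 mm; flange 60 mm diameter, 12 to 20 mm; round grip 30 mm diameter, 24 to 66 mm, slightly tapered to the top at 70 mm. Origin: on its axis at the foot of the plug, z up. Seated, its origin is 38 mm above the wide ferrule's.
- narrow_handle: Loose turned wooden brush handle standing upright on its plug, 62 mm high in all, about 35 g. From below: plug 27 mm diameter, 0 to 12 mm; flange 44 mm diameter, 12 to 19 mm; round grip 22 mm diameter, 22 to 59 mm, slightly tapered to the top at 62 mm. Origin: on its axis at the foot of the plug, z up. Seated, its origin is 33 mm above the narrow ferrule's.
- paddle: Loose flat bar of medium-brown wood lying flat on the bench, 130 (its x, long) x 30 (its y) x 14 mm thick, about 60 g. Origin: centre of its underside, z up. It is to lie on the board's top, 8 mm above the bench, over the board's centre, its x along the board's x (either way round).
- glue_jar: Round brown glass glue jar with a metal lid, 56 mm diameter, 75 mm high, standing loose on the bench among the things. Origin: centre of its underside. To be left alone.
Things that resemble listed ones, but are neither listed nor needed, are in the scene too. Leave any orange look-alike of the narrow_ferrule alone. Leave any green look-alike of the wide_handle alone.

How it is judged:
By the outcome, as a careful person would: the job done as asked, in the order asked, and still so for the second after the job is handed in, with the robot touching nothing.
It also fails if it takes over 115 s, if anything falls off the work surface, if the arm or the gripper's body presses on something with over 40 N, if the wrist force passes 120 N, or if a joint passes its speed limit or range.

## Working session

There is one attempt and no reset: what is moved stays moved. The work goes in short steps, Python scripts to look and compute and a shell command to move; the robot and the scene stay as the last step left them, time stands still between calls to the robot, and variables do not carry over. Pictures are saved under pics/ and viewed, at most 18 in all, crops included, and the job is handed in when it is done.

```bash
ls; mkdir -p pics; python3 - <<'E'
from workcell import robot
import cv2
s=robot.state();print(s['tool_pos'],s['ee_rot'],s['t'],s['opening'])
for n in("top","side"):
    cv2.imwrite(f"pics/{n}0.png",robot.get_image(n)[:,:,::-1]);c=robot.calibration(n);print(n,c)
print(robot.calibration("wrist"))
E
```

```text
pics
[0.21538194 0.69180307 0.25539289] [-1.79908623e+02  7.57589466e-03  1.62712836e+02] 0.0 1.0019146288317513
top {'mtx': array([[551.67577118,   0.        , 315.02622271],
       [  0.        , 551.67577118, 239.98416702],
       [  0.        ,   0.        ,   1.        ]]), 'R': array([[ 0.01211921, -0.99988904,  0.00866163],
       [-0.99008244, -0.01321194, -0.13986496],
       [ 0.13996388, -0.00688067, -0.9901327 ]]), 't': array([-0.00714768,  0.58961126,  0.91497816])}
side {'mtx': array([[571.70107926,   0.        , 312.70011809],
       [  0.        , 571.70107926, 234.8005245 ],
       [  0.        ,   0.        ,   1.        ]]), 'R': array([[-0.98733403, -0.15823058, -0.01160202],
       [-0.08657035,  0.59857825, -0.79637281],
       [ 0.13295524, -0.78528158, -0.60469475]]), 't': array([0.55048444, 0.09518049, 1.00113397])}
{'mtx': array([[432.57217155,   0.        , 315.93237478],
       [  0.        , 432.57217155, 239.84883929],
       [  0.        ,   0.        ,   1.        ]]), 'T_tool_cam': array([[-1.18642858e-04, -9.64899452e-01, -2.62619560e-01,
         6.56257906e-02],
       [ 9.99999922e-01, -1.56479272e-05, -3.94274412e-04,
         7.15717343e-05],
       [ 3.76325712e-04, -2.62619586e-01,  9.64899379e-01,
        -1.17279682e-01],
       [ 0.00000000e+00,  0.00000000e+00,  0.00000000e+00,
         1.00000000e+00]])}
```

View pics/top0.png

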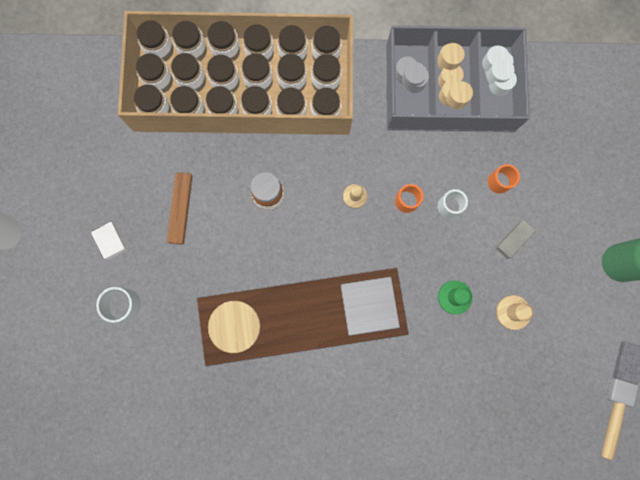

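View pics/side0.png

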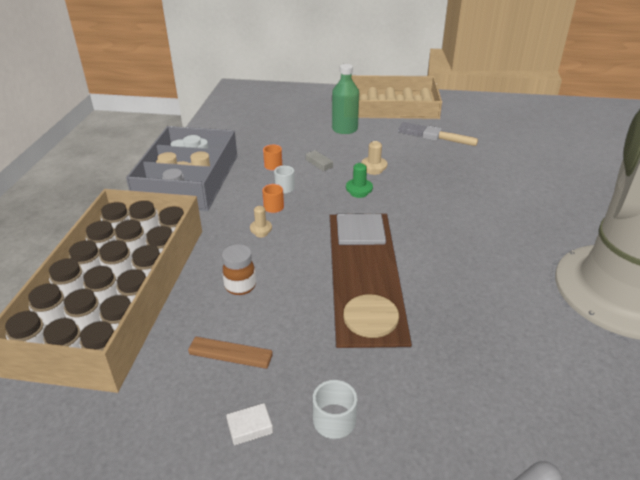

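The top view shows these, by pixel:
- The wide ferrule is at (114,305), the only large tube.
- The narrow ferrule is the silver tube at (453,203). The orange tubes at (409,198) and (504,179) are look-alikes.
- The wide handle is the bare-wood one at (515,313). The green one at (455,297) is the look-alike.
- The narrow handle is at (355,195), the paddle at (179,208) and the jar at (266,190).
- The disc is at (234,327) and the plate at (371,306).

I'll confirm these in one crop and measure.

```bash
cat > h.py <<'E'
import numpy as np,cv2
from workcell import robot
from scipy.spatial.transform import Rotation as Ro
def cam(n,st=None):
    c=robot.calibration(n)
    if n!="wrist": return c['mtx'],c['R'],np.array(c['t'])
    T=np.eye(4);T[:3,:3]=Ro.from_euler('xyz',st['ee_rot'],degrees=True).as_matrix();T[:3,3]=st['tool_pos']
    M=np.linalg.inv(T@c['T_tool_cam']);return c['mtx'],M[:3,:3],M[:3,3]
def ray(C,p):
    K,R,t=C;d=R.T@np.linalg.solve(K,[p[0],p[1],1.]);return -R.T@t,d/np.linalg.norm(d)
def plane(C,p,z):
    o,d=ray(C,p);return o+d*(z-o[2])/d[2]
def tri(C1,p1,C2,p2):
    o1,d1=ray(C1,p1);o2,d2=ray(C2,p2)
    s=np.linalg.lstsq(np.c_[d1,-d2],o2-o1,rcond=None)[0];a,b=o1+s[0]*d1,o2+s[1]*d2
    return (a+b)/2,np.linalg.norm(a-b)
def proj(C,X):
    K,R,t=C;v=K@(R@np.array(X)+t);return v[:2]/v[2]
E
python3 - <<'E'
from h import *
T=cv2.imread('pics/top0.png');S=cv2.imread('pics/side0.png')
def crop(I,x,y,w,h): return cv2.resize(I[y:y+h,x:x+w],(400,300),interpolation=cv2.INTER_CUBIC)
m=np.vstack([np.hstack([crop(T,325,155,220,165),crop(S,230,120,180,135)]),np.hstack([crop(T,75,155,160,180),crop(S,180,310,200,150)])])
cv2.imwrite('pics/crop.png',m)
for nm,I in(('top',T),('side',S)):
    C=cam(nm);hsv=cv2.cvtColor(I,cv2.COLOR_BGR2HSV)
    for k,msk in(('wood',cv2.inRange(hsv,(8,70,60),(25,255,255))),('dark',cv2.inRange(hsv,(0,60,20),(20,255,110))),('bright',cv2.inRange(hsv,(0,0,150),(180,50,255)))):
        cs,_=cv2.findContours(msk,cv2.RETR_EXTERNAL,cv2.CHAIN_APPROX_NONE)
        for c in cs:
            if cv2.contourArea(c)<120: continue
            x,y,w,h=cv2.boundingRect(c)
            if (nm=='top' and y<140) or (nm=='side' and y<130):continue
            M=cv2.moments(c);p=(M['m10']/M['m00'],M['m01']/M['m00']);r=cv2.minAreaRect(c)
            print(nm,k,np.round(p,1),(x,y,w,h),'rect',np.round(r[1],1),round(r[2],1),'xy0',plane(C,p,0).round(3)[:2])
E
```

```text
top wood [612.9 430.7] (602, 402, 23, 57) rect [12.8 56.5] 13.2 xy0 [ 0.269 -0.52 ]
top wood [513.6 312.2] (496, 296, 37, 34) rect [34.6 32.5] 45.0 xy0 [ 0.47  -0.355]
top wood [301.3 316.4] (197, 268, 211, 98) rect [ 68.  204.7] 81.2 xy0 [0.458 0.023]
top wood [354.6 195.8] (343, 185, 24, 23) rect [22. 23.] 90.0 xy0 [ 0.678 -0.071]
top wood [408.7 197.9] (395, 184, 29, 29) rect [24.7 30.4] 45.0 xy0 [ 0.676 -0.171]
top wood [179.1 208. ] (167, 173, 25, 71) rect [17.1 71.2] 7.1 xy0 [0.651 0.248]
top wood [503.4 178.4] (487, 164, 33, 30) rect [24.8 33.7] 51.3 xy0 [ 0.715 -0.346]
top dark [283.6 319.5] (198, 268, 210, 98) rect [ 68.1 204.7] 81.3 xy0 [0.452 0.054]
top bright [623.6 392.2] (609, 379, 29, 28) rect [28.1 22.2] 14.9 xy0 [ 0.334 -0.543]
top bright [334.9 360.7] (289, 343, 91, 51) rect [45.6 87.7] 81.1 xy0 [ 0.382 -0.037]
top bright [416.4 311.6] (403, 291, 32, 39) rect [43.9 20.6] 41.0 xy0 [ 0.469 -0.182]
top bright [111.7 304.5] (72, 286, 61, 40) rect [58.4 37.8] 13.1 xy0 [0.475 0.36 ]
top bright [369.3 305.6] (341, 277, 58, 58) rect [51.4 51.1] 80.8 xy0 [ 0.479 -0.098]
top 
[... 2825 characters left out ...]
0.9 xy0 [0.042 0.017]
side bright [235.5 254.7] (222, 245, 29, 24) rect [20.8 27.1] 48.8 xy0 [0.706 0.006]
side bright [ 15.  255.8] (0, 241, 30, 29) rect [20.6 32.6] 26.6 xy0 [1.124 0.071]
side bright [ 38.3 260.7] (23, 237, 41, 46) rect [13.5 58.9] 40.2 xy0 [1.071 0.078]
side bright [360.3 228.7] (338, 214, 47, 30) rect [29. 46.] 90.0 xy0 [ 0.478 -0.11 ]
side bright [111.9 259.3] (57, 210, 104, 87) rect [ 35.3 125.1] 54.4 xy0 [0.934 0.054]
side bright [631.7 220.8] (617, 166, 23, 93) rect [92. 22.] 90.0 xy0 [-0.065 -0.216]
side bright [284.3 177.1] (273, 165, 22, 29) rect [28. 21.] 90.0 xy0 [ 0.669 -0.284]
side bright [190.1 141.8] (171, 135, 37, 13) rect [12. 36.] 90.0 xy0 [ 0.941 -0.418]
```

View pics/crop.png

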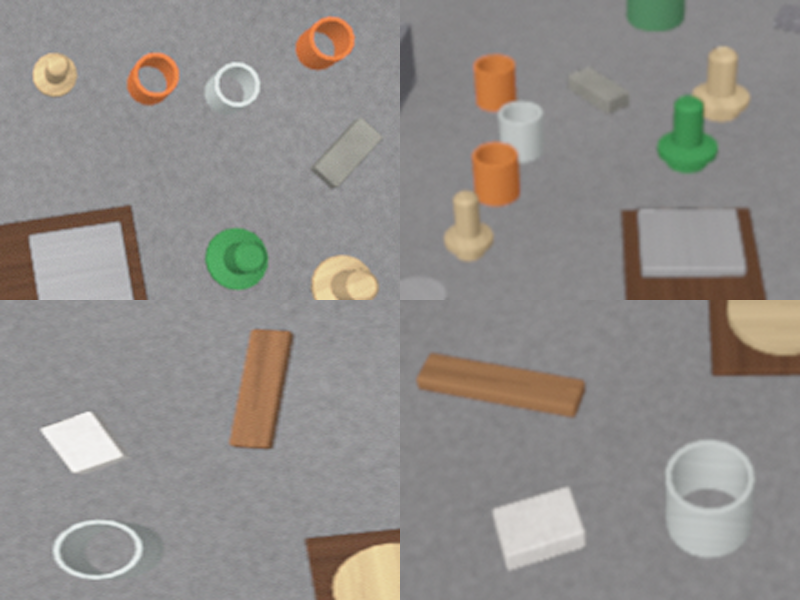

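The crop confirms it. The silver tube at top (453,203) stands between the orange ones, the bare-wood wide handle is to the right of the green one, and the wide ferrule and paddle stand alone. Next I'll triangulate.

```bash
python3 - <<'E'
from h import *
T=cv2.imread('pics/top0.png');S=cv2.imread('pics/side0.png');CT,CS=cam('top'),cam('side')
hT,hS=cv2.cvtColor(T,cv2.COLOR_BGR2HSV),cv2.cvtColor(S,cv2.COLOR_BGR2HSV)
def big(h,roi,lo,hi):
    x,y,w,hh=roi;m=np.zeros(h.shape[:2],np.uint8);m[y:y+hh,x:x+w]=cv2.inRange(h,lo,hi)[y:y+hh,x:x+w]
    return max(cv2.findContours(m,cv2.RETR_EXTERNAL,cv2.CHAIN_APPROX_NONE)[0],key=cv2.contourArea)
W=((8,60,60),(25,255,255))
def box(c,C,z):
    P=np.array([plane(C,p,z)[:2] for p in cv2.boxPoints(cv2.minAreaRect(c))]);e=[P[1]-P[0],P[2]-P[1]]
    L=[np.linalg.norm(v) for v in e];l=e[int(np.argmax(L))];return P.mean(0).round(4),np.round(L,4),round(np.degrees(np.arctan2(l[1],l[0]))%180,2)
b=big(hT,(190,260,225,110),(0,60,20),(25,255,255));print('board',box(b,CT,.008))
p=big(hT,(338,272,64,68),(0,0,130),(180,60,255));print('plate',box(p,CT,.018))
d=big(hT,(200,290,70,75),(10,60,140),(25,255,255));e=cv2.fitEllipse(d);print('disc',e,plane(CT,e[0],.018))
d2=big(hS,(335,285,72,55),(10,60,130),(25,255,255));e2=cv2.fitEllipse(d2);print(e2,tri(CT,e[0],CS,e2[0]))
q=big(hT,(160,165,40,85),*W);print('paddle',box(q,CT,.010),cv2.minAreaRect(q)[0])
q2=big(hS,(180,330,100,42),*W);print(cv2.minAreaRect(q2)[0],tri(CT,cv2.minAreaRect(q)[0],CS,cv2.minAreaRect(q2)[0]))
print('plate side',cv2.boundingRect(big(hS,(334,210,56,36),(0,0,130),(180,60,255))))
for nm,r1,r2 in(('whandle',(490,290,50,45),(358,138,32,40)),('nhandle',(340,182,30,30),(246,202,30,36))):
    a,c=big(hT,r1,*W),big(hS,r2,*W)
    # grip top: top-view point furthest from image-nadir; flange: left part
    print(nm,cv2.boundingRect(a),cv2.boundingRect(c),cv2.minEnclosingCircle(a))
for I,roi,n in((T,(85,280,60,50),'wfT'),(S,(305,375,60,65),'wfS'),(T,(432,185,40,35),'nfT'),(S,(268,160,32,38),'nfS')):
    x,y,w,h=roi;g=cv2.cvtColor(I,cv2.COLOR_BGR2HSV)[y:y+h,x:x+w]
    print(n,'S',np.percentile(g[...,1],[5,50,95]),'V',np.percentile(g[...,2],[5,50,95]))
    m=cv2.inRange(g,(0,0,165),(180,60,255))
    c=max(cv2.findContours(m,cv2.RETR_EXTERNAL,cv2.CHAIN_APPROX_NONE)[0],key=cv2.contourArea)
    bx=cv2.boundingRect(c);print(bx[0]+x,bx[1]+y,bx[2:],[v for v in cv2.fitEllipse(c)])
v=lambda I,x,y,w,h:cv2.resize(I[y:y+h,x:x+w],(400,300),interpolation=cv2.INTER_CUBIC)
cv2.imwrite('pics/crop2.png',np.vstack([np.hstack([v(T,480,285,60,45),v(S,350,135,60,45)]),np.hstack([v(T,430,180,60,45),v(S,250,160,60,45)])]))
E
```

```text
board (array([0.4592, 0.0218]), array([0.3633, 0.1196]), np.float64(99.47))
plate (array([ 0.4788, -0.0966]), array([0.0917, 0.0906]), np.float64(99.67))
disc ((233.4525909423828, 326.4768981933594), (51.12211608886719, 52.20012283325195), 39.62969207763672) [0.43945285 0.13996009 0.018     ]
((370.5181579589844, 315.52813720703125), (42.9649772644043, 55.242218017578125), 95.3209457397461) (array([0.43882457, 0.14093993, 0.01070802]), np.float64(0.0010118010652493115))
paddle (array([0.6499, 0.246 ]), array([0.1307, 0.0314]), np.float64(175.79)) (178.953857421875, 207.86923217773438)
(229.70802307128906, 351.85601806640625) (array([0.64942433, 0.24696326, 0.00586334]), np.float64(0.0013329612896410927))
plate side (334, 210, 56, 34)
whandle (496, 295, 37, 35) (362, 141, 25, 34) ((514.0, 311.5), 18.33721923828125)
nhandle (343, 184, 24, 24) (250, 202, 26, 35) ((354.529296875, 195.5962371826172), 12.021328926086426)
wfT S [ 2.  4. 11.] V [132. 147. 216.]
96 287 (36, 36) [(28.476306915283203, 24.338966369628906), (34.6640510559082, 36.218170166015625), 44.28048324584961]
wfS S [2. 4. 7.] V [132.  156.5 196. ]
313 380 (44, 59) [(28.426504135131836, 32.631317138671875), (42.74542236328125, 60.76601028442383), 6.0295257568359375]
nfT S [ 2.  5. 11.] V [143.  151.  225.1]
437 189 (32, 25) [(20.818506240844727, 16.68681526184082), (23.909563064575195, 31.265533447265625), 73.81277465820312]
nfS S [  2.   5. 178.] V [135. 173. 202.]
274 166 (20, 27) [(15.627543449401855, 17.047286987304688), (18.157691955566406, 27.229585647583008), 176.0784454345703]
```

View pics/crop2.png

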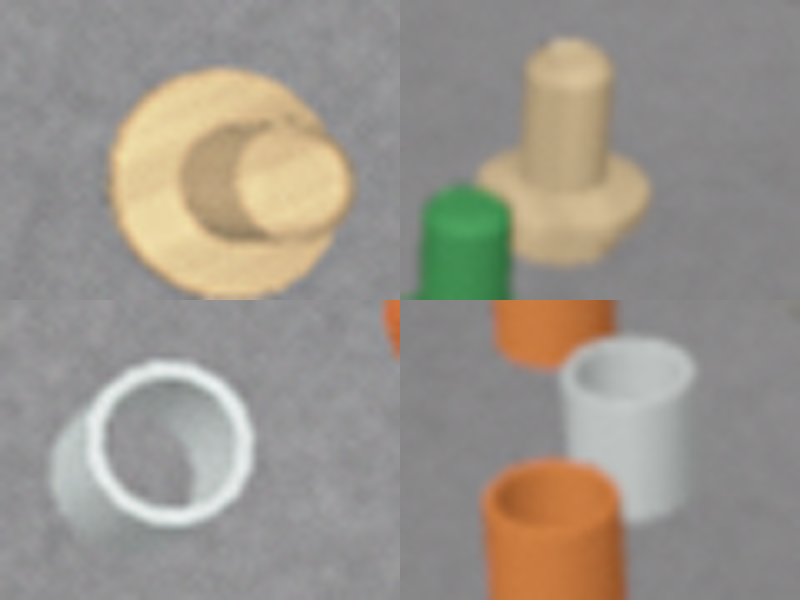

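The crop gives cap and rim centres. In the top view the wide handle's cap is at (524.1,312.6) and the narrow ferrule's rim is at (455.5,201.5). In the side view they are at (375.5,144.3) and (284.4,170.8). I'll compute the positions and the first move.

```bash
cat >> h.py <<'E'
def go(x,y,z,yaw,st=None):
    "row (tool axes) to reach world TCP x,y,z with yaw, tool down, from measured pose"
    st=st or robot.state();R0=Ro.from_euler('xyz',st['ee_rot'],degrees=True)
    R1=Ro.from_euler('xyz',[180,0,yaw],degrees=True)
    d=R0.inv().apply(np.array([x,y,z])-st['tool_pos']);r=(R0.inv()*R1).as_rotvec(degrees=True)
    print('row',d.round(4).tolist(),r.round(2).tolist(),'rows>=',max(np.linalg.norm(d)/.0625,np.linalg.norm(r)/10.7).round(1),'t',st['t'])
E
python3 - <<'E'
from h import *
CT,CS=cam('top'),cam('side')
for n,a,b,h in(('wf',(113.5,304.3),(334.5,397),.05),('nf',(455.5,201.5),(284.4,170.8),.045),('wh',(524.1,312.6),(375.5,144.3),.068)):
    print(n,tri(CT,a,CS,b),plane(CT,a,h))
print('wh flange',plane(CT,(513.7,312.6),.02))
# narrow handle from the flange outline
print('nh',plane(CT,(354.5,196),.02))
w=plane(CT,(113.5,304.3),.05);go(w[0],w[1],.2,162.7)
E
```

```text
wf (array([0.47374621, 0.33889075, 0.04912535]), np.float64(0.001505171509001388)) [0.47448005 0.3386369  0.05      ]
nf (array([ 0.660486  , -0.24577268,  0.0400013 ]), np.float64(0.001924029667739579)) [ 0.66037999 -0.2443818   0.045     ]
wh (array([ 0.46857303, -0.34941982,  0.06417693]), np.float64(0.0006037496127527304)) [ 0.46882046 -0.34793229  0.068     ]
wh flange [ 0.46927784 -0.34822014  0.02      ]
nh [ 0.67333485 -0.06965151  0.02      ]
row [-0.3523, -0.2602, 0.0559] [-0.08, 0.01, 0.01] rows>= 7.1 t 0.1
```

```bash
python3 -m crank '[[-0.352,-0.26,0.055,0,0,0],[-0.352,-0.26,0.055,0,0,0],[-0.352,-0.26,0.055,0,0,0],[-0.352,-0.26,0.055,0,0,0],[-0.352,-0.26,0.055,0,0,0],[-0.352,-0.26,0.055,0,0,0],[-0.352,-0.26,0.055,0,0,0],[-0.352,-0.26,0.055,0,0,0],[-0.352,-0.26,0.055,0,0,0]]' 1.0
python3 - <<'E'
from h import *
s=robot.state();I=robot.get_image('wrist')[:,:,::-1].copy();cv2.imwrite('pics/w1.png',I);print(s['tool_pos'],s['ee_rot'])
print(proj(cam('wrist',s),[.4745,.3386,.05]))
E
```

```text
t: 1.23
tool_pos: [0.4743, 0.3393, 0.2011]
ee_rot: [-180.0, -0.0, 162.7]
force: [-0.8, 0.9, 0.7]
opening: 0.998
grip_force: 0.0
[0.47425505 0.33934613 0.20111303] [-1.79997145e+02 -3.12337183e-02  1.62655790e+02]
[315.00350719 229.45026512]
```

View pics/w1.png

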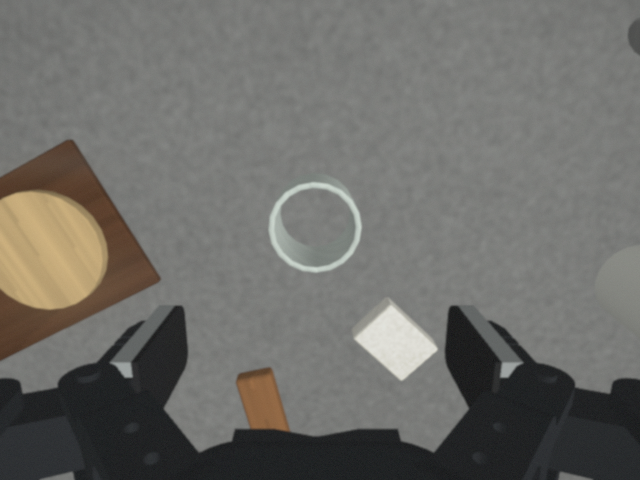

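The wide ferrule's rim centre is at (315,227) in the wrist view, against a predicted (315,229.5). They agree within 2 mm, so I'll descend and grip.

```bash
python3 -m crank '[[0.002,0,0.06,0,0,0],[0.002,0,0.11,0,0,0],[0.002,0,0.15,0,0,0],[0.002,0,0.165,0,0,0],[0.002,0,0.165,0,0,0]]' 1.0 | grep -E 'pos|force'
python3 -m crank '[[0,0,0,0,0,0],[0,0,0,0,0,0],[0,0,0,0,0,0],[0,0,0,0,0,0],[0,0,0,0,0,0]]' 0.4 40
python3 -m crank '[[0,0,-0.03,0,0,0],[0,0,-0.08,0,0,0],[0,0,-0.1,0,0,0],[0,0,-0.1,0,0,0]]'
python3 -c "
from h import *
go(.4788,-.0966,.136,99.5)"
```

```text
tool_pos: [0.4716, 0.341, 0.036]
force: [-0.0, 0.9, -0.3]
grip_force: 0.0
t: 2.52
tool_pos: [0.473, 0.3406, 0.0383]
ee_rot: [179.9, 0.1, 162.7]
force: [-1.5, 0.1, 5.3]
opening: 0.7
grip_force: 42.1
t: 3.02
tool_pos: [0.4734, 0.3406, 0.1391]
ee_rot: [179.8, 0.2, 162.7]
force: [-0.1, 0.1, -0.9]
opening: 0.698
grip_force: 43.7
row [-0.1352, -0.4158, 0.0017] [0.31, 0.01, 63.19] rows>= 7.0 t 3.025
```

```bash
python3 -m crank '[[-0.135,-0.416,0,0,0,63],[-0.135,-0.416,0,0,0,63],[-0.135,-0.416,0,0,0,63],[-0.135,-0.416,0,0,0,63],[-0.135,-0.416,0,0,0,63],[-0.135,-0.416,0,0,0,63],[-0.135,-0.416,0,0,0,63],[-0.135,-0.416,0,0,0,63],[-0.135,-0.416,0,0,0,63]]'
python3 - <<'E'
from h import *
s=robot.state();I=robot.get_image('wrist')[:,:,::-1].copy();cv2.imwrite('pics/w2.png',I);np.savez('w2.npz',p=s['tool_pos'],r=s['ee_rot'])
C=cam('wrist',s);print(s['tool_pos'],s['ee_rot'],proj(C,[.4788,-.0966,.018]),proj(C,[.4394,.14,.018]))
go(.4788,-.0966,.136,99.5)
E
```

```text
t: 4.15
tool_pos: [0.4773, -0.0972, 0.1359]
ee_rot: [-180.0, -0.0, 99.7]
force: [0.4, 1.3, -1.5]
opening: 0.707
grip_force: 43.8
[ 0.47728046 -0.09722007  0.13589572] [-1.79961757e+02 -2.97123314e-02  9.96643126e+01] [317.785813   242.77020435] [ 320.45653785 -308.38917398]
row [-0.0005, 0.0013, -0.0001] [-0.03, -0.04, 0.28] rows>= 0.0 t 4.2
```

View pics/w2.png

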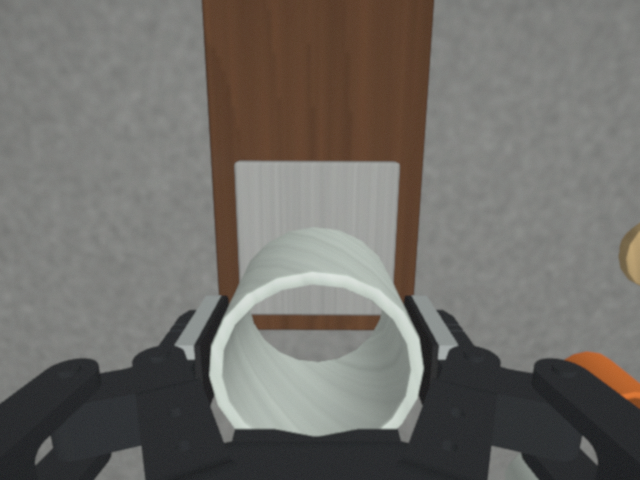

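```bash
python3 - <<'E'
from h import *
s=robot.state();C=cam('wrist',s);c=s['tool_pos'];R=Ro.from_euler('xyz',s['ee_rot'],degrees=True).as_matrix()
for zt in(.145,.150):
  print(zt,[proj(C,[*(c+R@np.array([a,b,0]))[:2],zt]).round(0) for a,b in((.03,0),(0,.03),(0,-.03))])
E
python3 -m crank '[[0,0.001,0.04,0,0,0],[0,0.001,0.065,0,0,0],[0,0.001,0.074,0,0,0],[0,0.001,0.077,0,0,0],[0,0.001,0.077,0,0,0]]'|grep -E 'pos|force'
```

```text
0.145 [array([314., 264.]), array([421., 365.]), array([207., 365.])]
0.15 [array([314., 270.]), array([425., 375.]), array([203., 375.])]
tool_pos: [0.479, -0.0968, 0.0598]
force: [-0.3, -0.1, -0.6]
grip_force: 43.8
```

```bash
python3 -m crank '[[0.0015,-0.0005,0.002,0,0,0],[0.0015,-0.0005,0.003,0,0,0],[0.0015,-0.0005,0.003,0,0,0]]'|grep -E 'pos|force'; python3 -m crank '[[0,0,0.001,0,0,0],[0,0,0.001,0,0,0]]'|grep -E 'pos|force'
```

```text
tool_pos: [0.478, -0.0958, 0.0565]
force: [0.5, -0.1, -1.0]
grip_force: 43.8
tool_pos: [0.478, -0.0958, 0.0562]
force: [-2.0, 0.5, 14.1]
grip_force: 45.0
```

The ferrule has touched down on the plate, so I'll release, back off and go to the narrow ferrule.

```bash
python3 -m crank '[[0,0,0,0,0,0],[0,0,0,0,0,0],[0,0,0,0,0,0]]' 1.0|grep -E 'pos|force|open'; python3 -m crank '[[0,0,-0.02,0,0,0],[0,0,-0.07,0,0,0],[0,0,-0.13,0,0,0],[0,0,-0.144,0,0,0],[0,0,-0.144,0,0,0]]'|grep -E 'pos|force|open'
python3 - <<'E'
from h import *
go(.6604,-.2444,.2,99.5)
E
```

```text
tool_pos: [0.4779, -0.0959, 0.0552]
force: [1.3, -0.9, 1.0]
opening: 0.997
grip_force: 0.0
tool_pos: [0.4782, -0.0956, 0.1999]
force: [-0.2, 1.4, 0.1]
opening: 0.998
grip_force: 0.0
row [-0.1775, 0.1544, 0.0003] [0.12, 0.02, 0.24] rows>= 3.8 t 6.45
```

```bash
python3 -m crank '[[-0.1775,0.1544,0,0,0,0],[-0.1775,0.1544,0,0,0,0],[-0.1775,0.1544,0,0,0,0],[-0.1775,0.1544,0,0,0,0],[-0.1775,0.1544,0,0,0,0],[-0.1775,0.1544,0,0,0,0]]' 0.9|grep -E 'pos|force'
cat >> h.py <<'E'
def snap(name):
    s=robot.state();I=robot.get_image('wrist')[:,:,::-1].copy();cv2.imwrite(f'pics/{name}.png',I)
    np.savez(f'{name}.npz',p=s['tool_pos'],r=s['ee_rot']);return s,I,cam('wrist',s)
def load(name):
    d=np.load(f'{name}.npz');return cam('wrist',{'tool_pos':d['p'],'ee_rot':d['r']})
def ell(I,lo,hi,near,rmin=15):
    m=cv2.inRange(cv2.cvtColor(I,cv2.COLOR_BGR2HSV),lo,hi)
    cs=[c for c in cv2.findContours(m,cv2.RETR_EXTERNAL,cv2.CHAIN_APPROX_NONE)[0] if cv2.contourArea(c)>400]
    return min(((cv2.fitEllipse(c)) for c in cs),key=lambda e:np.hypot(e[0][0]-near[0],e[0][1]-near[1]))
E
python3 - <<'E'
from h import *
s,I,C=snap('w3');p=proj(C,[.6604,-.2444,.045]);print(s['tool_pos'],p)
e=ell(I,(0,0,190),(180,40,255),p);print(e,plane(C,e[0],.045))
cv2.imwrite('pics/w3.png',I)
E
```

```text
tool_pos: [0.6587, -0.2441, 0.1966]
force: [-0.6, 0.2, 0.2]
grip_force: 0.0
[ 0.6587339  -0.24412193  0.19658511] [318.24365931 230.41103449]
((318.7384338378906, 227.76602172851562), (64.09835052490234, 64.9779281616211), 72.42178344726562) [ 0.66041624 -0.24263084  0.045     ]
```

View pics/w3.png

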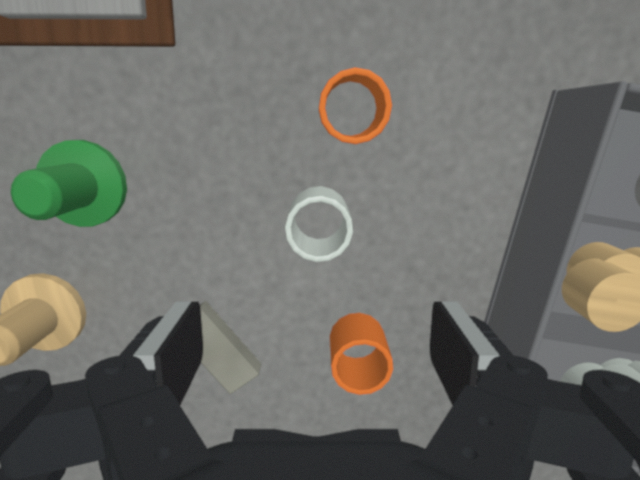

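The narrow ferrule's rim is at (319,228) in the wrist view, with the orange tubes at (355,105) and (360,355) clear of the jaws' line. I'll descend and grip.

```bash
python3 -m crank '[[0.0005,0,0.06,0,0,0],[0.0005,0,0.11,0,0,0],[0.0005,0,0.15,0,0,0],[0.0005,0,0.164,0,0,0],[0.0005,0,0.164,0,0,0]]' | grep -E 'pos|force'
python3 -m crank '[[0,0,0,0,0,0],[0,0,0,0,0,0],[0,0,0,0,0,0],[0,0,0,0,0,0],[0,0,0,0,0,0]]' 0.2 40| grep -E 'pos|force|open'
python3 -m crank '[[0,0,-0.03,0,0,0],[0,0,-0.08,0,0,0],[0,0,-0.13,0,0,0],[0,0,-0.13,0,0,0]]'| grep -E 'pos|force|open'
python3 -c "
from h import *
go(.4394,.140,.166,99.5)"
```

```text
tool_pos: [0.6595, -0.2437, 0.0351]
force: [-0.6, -0.5, 0.6]
grip_force: 0.0
tool_pos: [0.6609, -0.2445, 0.0374]
force: [-1.0, 1.0, 5.6]
opening: 0.509
grip_force: 40.0
tool_pos: [0.6622, -0.2453, 0.171]
force: [0.5, -0.2, -0.6]
opening: 0.508
grip_force: 40.9
row [0.4174, -0.1547, 0.0021] [0.46, 0.23, 0.19] rows>= 7.1 t 9.0
```

```bash
python3 -m crank '[[0.4174,-0.1547,0.01,0,0,0],[0.4174,-0.1547,0.02,0,0,0],[0.4174,-0.1547,0.03,0,0,0],[0.4174,-0.1547,0.03,0,0,0],[0.4174,-0.1547,0.03,0,0,0],[0.4174,-0.1547,0.03,0,0,0],[0.4174,-0.1547,0.03,0,0,0],[0.4174,-0.1547,0.03,0,0,0],[0.4174,-0.1547,0.03,0,0,0]]'| grep -E 'pos|rot|force|open'
python3 - <<'E'
from h import *
s,I,C=snap('w4');c=s['tool_pos'];print(c,proj(C,[.4394,.14,.018]))
R=Ro.from_euler('xyz',s['ee_rot'],degrees=True).as_matrix();zt=c[2]-.0374+.045
print([proj(C,[*(c+R@np.array([a,b,0]))[:2],zt]).round(0) for a,b in((.022,0),(0,.022),(0,-.022))])
go(.4394,.140,.0555,99.5)
E
```

```text
tool_pos: [0.437, 0.1414, 0.1354]
ee_rot: [180.0, 0.0, 99.8]
force: [0.5, 0.0, 0.4]
opening: 0.508
grip_force: 41.0
[0.4370446  0.14143556 0.13538321] [318.40733512 246.58997362]
[array([314., 290.]), array([391., 362.]), array([237., 362.])]
row [-0.0007, 0.0016, 0.08] [0.04, 0.02, 0.19] rows>= 1.3 t 10.175
```

View pics/w4.png

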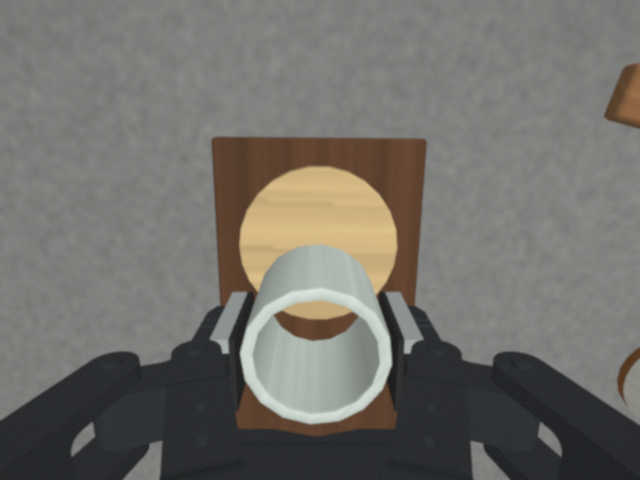

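The disc centre is at about (318,242), against a predicted 246.6. The ferrule rim is centred between the pads within 1 mm. I'll lower it gently.

```bash
python3 -m crank '[[0,0.001,0.04,0,0,0],[0,0.001,0.065,0,0,0],[0,0.001,0.074,0,0,0],[0,0.001,0.078,0,0,0],[0,0.001,0.078,0,0,0]]'|grep -E 'pos|force'; python3 -m crank '[[0,0,0.002,0,0,0],[0,0,0.003,0,0,0],[0,0,0.003,0,0,0]]'|grep -E 'pos|force'
```

```text
tool_pos: [0.4385, 0.1408, 0.0577]
force: [-0.3, -0.4, -0.7]
grip_force: 41.0
tool_pos: [0.4384, 0.1415, 0.0553]
force: [-0.8, -0.4, 12.1]
grip_force: 42.0
```

```bash
python3 -m crank '[[0,0,0,0,0,0],[0,0,0,0,0,0],[0,0,0,0,0,0]]' 0.9|grep -E 'pos|force|open'; python3 -m crank '[[0,0,-0.02,0,0,0],[0,0,-0.07,0,0,0],[0,0,-0.13,0,0,0],[0,0,-0.16,0,0,0],[0,0,-0.16,0,0,0]]' 0.7|grep -E 'pos|force|open'
python3 - <<'E'
from h import *
s,I,C=snap('w5')
e=ell(I,(0,0,190),(180,40,255),proj(C,[.4394,.14,.063]));print(e,plane(C,e[0],.063))
go(.469,-.348,.215,99.5)
E
```

```text
tool_pos: [0.438, 0.1413, 0.0543]
force: [0.1, -0.1, 0.5]
opening: 0.896
grip_force: 0.0
tool_pos: [0.4388, 0.1418, 0.2163]
force: [0.2, 0.0, 0.3]
opening: 0.701
grip_force: 0.0
((314.45440673828125, 223.940185546875), (64.49178314208984, 72.54047393798828), 14.621070861816406) [0.43864616 0.14501709 0.063     ]
row [-0.4879, -0.0526, -0.0006] [0.11, -0.05, 0.25] rows>= 7.9 t 12.225
```

View pics/w5.png

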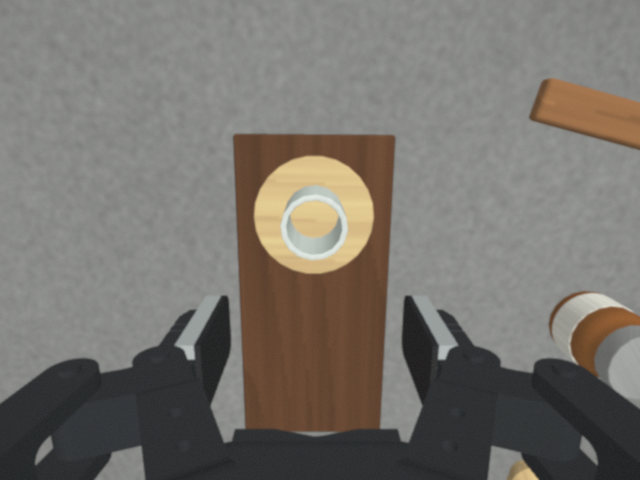

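The narrow ferrule stands on the disc, with its rim at (314.5,227) and the disc centre at (314,214.5). I'll check the centring numerically and move to the wide handle.

```bash
python3 -m crank '[[-0.488,-0.0526,0,0,0,0],[-0.488,-0.0526,0,0,0,0],[-0.488,-0.0526,0,0,0,0],[-0.488,-0.0526,0,0,0,0],[-0.488,-0.0526,0,0,0,0],[-0.488,-0.0526,0,0,0,0],[-0.488,-0.0526,0,0,0,0],[-0.488,-0.0526,0,0,0,0],[-0.488,-0.0526,0,0,0,0],[-0.488,-0.0526,0,0,0,0]]'|grep -E 'pos|force'
python3 - <<'E'
from h import *
C=load('w5');I=cv2.imread('pics/w5.png')
m=cv2.inRange(cv2.cvtColor(I,cv2.COLOR_BGR2HSV),(12,60,140),(25,255,255));c=max(cv2.findContours(m,cv2.RETR_EXTERNAL,cv2.CHAIN_APPROX_NONE)[0],key=cv2.contourArea)
e=cv2.fitEllipse(cv2.convexHull(c));print(e,plane(C,e[0],.018),plane(C,(314.5,227),.063))
s,I,C=snap('w6');print(s['tool_pos'],proj(C,[.469,-.348,.02]),proj(C,[.469,-.348,.07]))
print('wf',proj(C,[.4788,-.0966,.068]))
go(.469,-.348,.215,99.5)
E
```

```text
tool_pos: [0.4678, -0.3478, 0.2126]
force: [-0.8, 0.0, -0.4]
grip_force: 0.0
((313.5086975097656, 214.24505615234375), (118.64906311035156, 120.31856536865234), 84.10652160644531) [0.43853157 0.14195095 0.018     ] [0.43901605 0.14303362 0.063     ]
[ 0.46776277 -0.34775437  0.21261766] [317.13047653 216.91653243] [317.24297206 233.75251479]
wf [ 426.58809744 -267.91332232]
row [-0.001, 0.0007, -0.002] [-0.09, -0.13, 0.26] rows>= 0.0 t 13.525
```

View pics/w6.png

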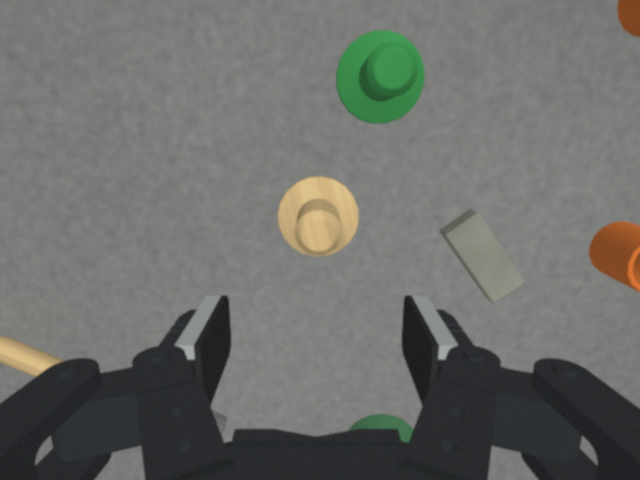

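The wide handle's flange is at (318,216), as predicted, and the green look-alike at (380,76) is well clear. I'll grip it.

```bash
python3 -m crank '[[0,0.0005,0.06,0,0,0],[0,0.0005,0.11,0,0,0],[0,0.0005,0.15,0,0,0],[0,0.0005,0.161,0,0,0],[0,0.0005,0.161,0,0,0]]' | grep -E 'pos|force'
python3 -m crank '[[0,0,0,0,0,0],[0,0,0,0,0,0],[0,0,0,0,0,0],[0,0,0,0,0,0],[0,0,0,0,0,0]]' 0.1 40| grep -E 'pos|force|open'
python3 -m crank '[[0,0,-0.03,0,0,0],[0,0,-0.08,0,0,0],[0,0,-0.13,0,0,0],[0,0,-0.13,0,0,0]]'| grep -E 'pos|force|open'
python3 -c "
from h import *
go(.4785,-.0960,.19,99.5)"
```

```text
tool_pos: [0.4692, -0.3477, 0.0533]
force: [-0.1, -1.3, 1.0]
grip_force: 0.0
tool_pos: [0.4698, -0.3488, 0.0551]
force: [-0.0, 0.3, 5.6]
opening: 0.347
grip_force: 39.2
tool_pos: [0.4706, -0.3498, 0.188]
force: [0.5, -0.3, -0.1]
opening: 0.345
grip_force: 39.8
row [0.2488, 0.0506, -0.003] [0.36, 0.29, 0.2] rows>= 4.1 t 15.275
```

```bash
python3 -m crank '[[0.2488,0.0506,0,0,0,0],[0.2488,0.0506,0,0,0,0],[0.2488,0.0506,0,0,0,0],[0.2488,0.0506,0,0,0,0],[0.2488,0.0506,0,0,0,0],[0.2488,0.0506,0,0,0,0],[0.2488,0.0506,0,0,0,0]]'|grep -E 'pos|rot|force'
python3 - <<'E'
from h import *
s,I,C=snap('w7');c=s['tool_pos'];print(c)
R=Ro.from_euler('xyz',s['ee_rot'],degrees=True).as_matrix();pt=lambda a,b,z:proj(C,[*(c+R@np.array([a,b,0]))[:2],z]).round(1)
f=c[2]-.0551
print('flange far,right,left',pt(.03,0,f+.016),pt(0,.03,f+.016),pt(0,-.03,f+.016))
print('rim ctr',proj(C,[.4785,-.096,.068]),[proj(C,[.4785+.03*np.cos(a),-.096+.03*np.sin(a),.068]).round(1) for a in np.radians([99.5,9.5,189.5])])
go(.4785,-.0960,.111,99.5)
E
```

```text
tool_pos: [0.4768, -0.0963, 0.1833]
ee_rot: [180.0, 0.0, 99.6]
force: [0.0, -0.6, -0.4]
grip_force: 39.8
[ 0.47677605 -0.09631857  0.18333521]
flange far,right,left [314.3 222.7] [391.6 297.9] [237.3 298. ]
rim ctr [317.89674531 244.34288819] [array([318., 191.]), array([371.6, 244.4]), array([264.2, 244.3])]
row [0.0002, 0.0018, 0.0723] [0.01, 0.03, 0.05] rows>= 1.2 t 16.2
```

View pics/w7.png

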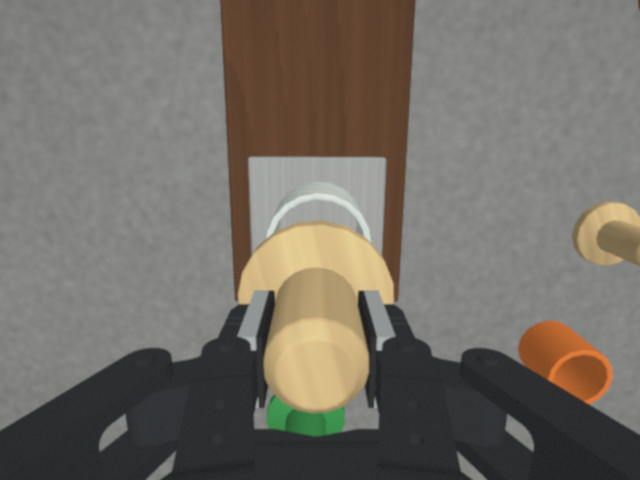

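The flange centre is at x 316 and its far edge at y 222. The rim centre is at x 318.5 and its far edge at y 192. Both match the prediction within 1 mm, so I'll lower it.

```bash
python3 -m crank '[[0,0.001,0.03,0,0,0],[0,0.001,0.055,0,0,0],[0,0.001,0.066,0,0,0],[0,0.001,0.07,0,0,0],[0,0.001,0.07,0,0,0]]'|grep -E 'pos|force'; python3 -m crank '[[0,0,0.002,0,0,0],[0,0,0.003,0,0,0],[0,0,0.003,0,0,0]]'|grep -E 'pos|force'
```

```text
tool_pos: [0.478, -0.0951, 0.1136]
force: [0.6, -0.2, -1.2]
grip_force: 39.8
tool_pos: [0.4782, -0.0946, 0.111]
force: [-0.6, 1.2, 6.6]
grip_force: 40.5
```

```bash
python3 -m crank '[[0,0,0,0,0,0],[0,0,0,0,0,0],[0,0,0,0,0,0]]' 0.65|grep -E 'pos|force|open'; python3 -m crank '[[0,0,-0.02,0,0,0],[0,0,-0.06,0,0,0],[0,0,-0.104,0,0,0],[0,0,-0.104,0,0,0]]'|grep -E 'pos|force|open'
python3 -c "
from h import *
go(.6733,-.0697,.215,99.5)"
```

```text
tool_pos: [0.4779, -0.0945, 0.1103]
force: [0.6, 0.3, -0.1]
opening: 0.653
grip_force: 0.0
tool_pos: [0.4792, -0.0948, 0.2169]
force: [-0.5, -0.0, 0.1]
opening: 0.649
grip_force: 0.0
row [-0.008, 0.1956, 0.0029] [0.29, 0.05, 0.21] rows>= 3.1 t 18.075
```

```bash
python3 -m crank '[[-0.008,0.1956,0,0,0,0],[-0.008,0.1956,0,0,0,0],[-0.008,0.1956,0,0,0,0],[-0.008,0.1956,0,0,0,0],[-0.008,0.1956,0,0,0,0],[-0.008,0.1956,0,0,0,0]]'|grep -E 'pos|force'
python3 - <<'E'
from h import *
s,I,C=snap('w8');print(s['tool_pos'],proj(C,[.6733,-.0697,.019]),proj(C,[.6733,-.0697,.062]))
m=cv2.inRange(cv2.cvtColor(I,cv2.COLOR_BGR2HSV),(10,50,120),(25,200,255))
for c in cv2.findContours(m,cv2.RETR_EXTERNAL,cv2.CHAIN_APPROX_NONE)[0]:
    if cv2.contourArea(c)>400: print(cv2.boundingRect(c))
go(.6733,-.0697,.05,99.5)
E
```

```text
tool_pos: [0.6704, -0.0701, 0.2139]
force: [0.9, 0.2, -1.0]
grip_force: 0.0
[ 0.67042672 -0.0700931   0.21388674] [319.35408878 215.2532013 ] [319.80825095 229.16368459]
(485, 447, 46, 33)
(262, 297, 61, 78)
(291, 186, 59, 59)
(0, 171, 54, 97)
(522, 0, 118, 276)
row [-0.0002, 0.0029, 0.1643] [-0.06, -0.02, 0.14] rows>= 2.6 t 18.875
```

View pics/w8.png

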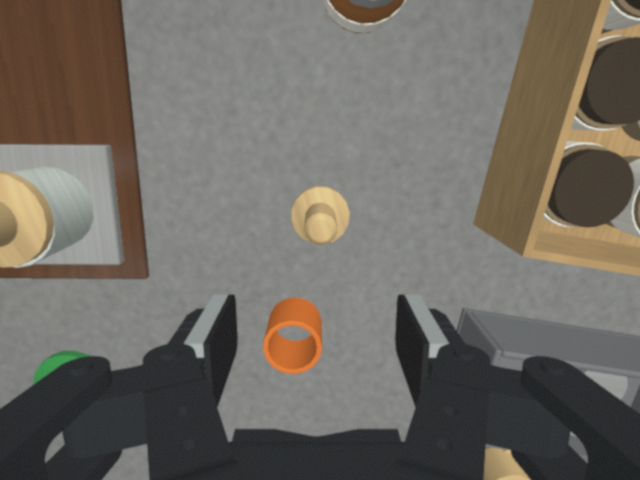

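The narrow handle's flange is at (320.5,215), as predicted, and the orange tube at (293,345) and the crate at right are clear. I'll grip it.

```bash
python3 -m crank '[[0,0.001,0.06,0,0,0],[0,0.001,0.11,0,0,0],[0,0.001,0.15,0,0,0],[0,0.001,0.164,0,0,0],[0,0.001,0.164,0,0,0]]' | grep -E 'pos|force'
python3 -m crank '[[0,0,0,0,0,0],[0,0,0,0,0,0],[0,0,0,0,0,0],[0,0,0,0,0,0],[0,0,0,0,0,0]]' 0.05 30| grep -E 'pos|force|open'
python3 -m crank '[[0,0,-0.03,0,0,0],[0,0,-0.08,0,0,0],[0,0,-0.135,0,0,0],[0,0,-0.135,0,0,0]]'| grep -E 'pos|force|open'
python3 -c "
from h import *
go(.4388,.1412,.19,99.5)"
```

```text
tool_pos: [0.6726, -0.0697, 0.0505]
force: [0.0, -0.9, -0.9]
grip_force: 0.0
tool_pos: [0.6739, -0.0694, 0.0519]
force: [0.2, 1.4, 8.5]
opening: 0.248
grip_force: 30.9
tool_pos: [0.6753, -0.0699, 0.1905]
force: [-0.2, -0.3, -1.6]
opening: 0.244
grip_force: 30.1
row [0.2479, -0.1975, -0.0016] [0.47, 0.1, 0.2] rows>= 5.1 t 20.625
```

```bash
python3 -m crank '[[0.248,-0.1975,0,0,0,0],[0.248,-0.1975,0,0,0,0],[0.248,-0.1975,0,0,0,0],[0.248,-0.1975,0,0,0,0],[0.248,-0.1975,0,0,0,0],[0.248,-0.1975,0,0,0,0],[0.248,-0.1975,0,0,0,0],[0.248,-0.1975,0,0,0,0]]'|grep -E 'pos|rot|force'
python3 - <<'E'
from h import *
s,I,C=snap('w9');c=s['tool_pos'];print(c)
R=Ro.from_euler('xyz',s['ee_rot'],degrees=True).as_matrix();pt=lambda a,b,z:proj(C,[*(c+R@np.array([a,b,0]))[:2],z]).round(1)
f=c[2]-.0515
print('flange far,right,left',pt(.022,0,f+.0155),pt(0,.022,f+.0155),pt(0,-.022,f+.0155))
print('rim',[proj(C,[.4388+.022*np.cos(a),.1412+.022*np.sin(a),.063]).round(1) for a in np.radians([99.5,9.5,189.5])])
go(.4388,.1412,.103,99.5)
E
```

```text
tool_pos: [0.4377, 0.1409, 0.1853]
ee_rot: [179.9, 0.0, 99.6]
force: [0.3, 0.0, 0.4]
grip_force: 30.1
[0.43773709 0.14085942 0.18530198]
flange far,right,left [314.3 245.8] [371.9 301.1] [256.7 301.2]
rim [array([316.6, 203. ]), array([354.8, 240.9]), array([278.2, 240.8])]
row [0.0003, 0.0011, 0.0823] [0.05, 0.03, 0.08] rows>= 1.3 t 21.675
```

View pics/w9.png

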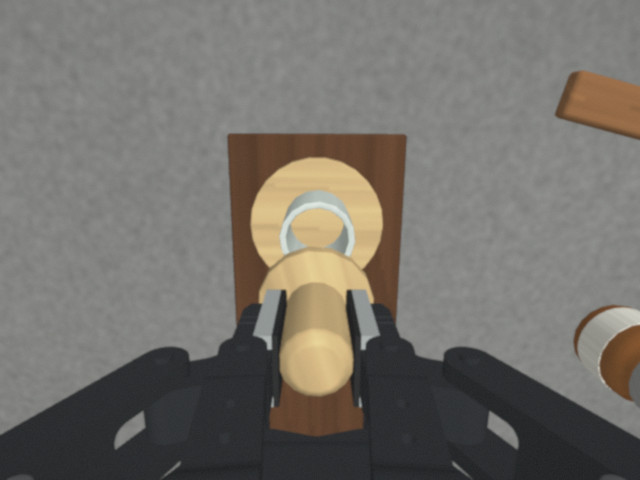

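The flange is at x 316 with its far edge at y 248, and the rim at x 318 with its far edge at y 202. They match within 1 mm, so I'll lower it.

```bash
python3 -m crank '[[0.001,0.001,0.035,0,0,0],[0.001,0.001,0.062,0,0,0],[0.001,0.001,0.074,0,0,0],[0.001,0.001,0.079,0,0,0],[0.001,0.001,0.079,0,0,0]]'|grep -E 'pos|force'; python3 -m crank '[[0,0,0.002,0,0,0],[0,0,0.004,0,0,0],[0,0,0.004,0,0,0]]'|grep -E 'pos|force'
```

```text
tool_pos: [0.4377, 0.1427, 0.1065]
force: [-0.6, -0.6, 0.2]
grip_force: 30.1
tool_pos: [0.4377, 0.1433, 0.1028]
force: [-0.7, -0.8, 5.9]
grip_force: 30.6
```

Seated at the expected height. I'll release and move on to the paddle.

```bash
python3 -m crank '[[0,0,0,0,0,0],[0,0,0,0,0,0],[0,0,0,0,0,0]]' 0.6|grep -E 'pos|force|open'; python3 -m crank '[[0,0,-0.02,0,0,0],[0,0,-0.06,0,0,0],[0,0,-0.11,0,0,0],[0,0,-0.11,0,0,0]]'|grep -E 'pos|force|open'
python3 -c "
from h import *
go(.6496,.2464,.19,175.8)"
```

```text
tool_pos: [0.4373, 0.143, 0.1023]
force: [-1.0, 0.5, -0.3]
opening: 0.598
grip_force: 0.0
tool_pos: [0.4386, 0.1435, 0.215]
force: [-0.1, -0.2, -0.5]
opening: 0.599
grip_force: 0.0
row [0.0657, 0.2252, 0.0262] [0.32, 0.11, -76.07] rows>= 7.1 t 23.55
```

```bash
python3 -m crank '[[0.0657,0.2252,0.02,0,0,-76],[0.0657,0.2252,0.02,0,0,-76],[0.0657,0.2252,0.02,0,0,-76],[0.0657,0.2252,0.02,0,0,-76],[0.0657,0.2252,0.02,0,0,-76],[0.0657,0.2252,0.02,0,0,-76],[0.0657,0.2252,0.02,0,0,-76],[0.0657,0.2252,0.02,0,0,-76],[0.0657,0.2252,0.02,0,0,-76]]'|grep -E 'pos|rot|force'
python3 - <<'E'
from h import *
s,I,C=snap('w10');print(s['tool_pos'],s['ee_rot'],proj(C,[.6496,.2464,.014]))
m=cv2.inRange(cv2.cvtColor(I,cv2.COLOR_BGR2HSV),(5,90,40),(22,255,255))
for c in cv2.findContours(m,cv2.RETR_EXTERNAL,cv2.CHAIN_APPROX_NONE)[0]:
    if cv2.contourArea(c)>3000:
        r=cv2.minAreaRect(c);P=np.array([plane(C,p,.014)[:2] for p in cv2.boxPoints(r)]);e=[P[1]-P[0],P[2]-P[1]];L=[np.linalg.norm(v) for v in e];l=e[int(np.argmax(L))]
        print(r,P.mean(0),np.round(L,4),np.degrees(np.arctan2(l[1],l[0]))%180)
go(.6496,.2464,.029,175.8)
E
```

```text
tool_pos: [0.648, 0.2455, 0.1916]
ee_rot: [-180.0, -0.1, 175.5]
force: [0.6, -0.4, 0.0]
grip_force: 0.0
[0.6480389  0.24550211 0.1916009 ] [-1.79996493e+02 -5.56822888e-02  1.75487904e+02] [317.72223646 221.97170998]
((315.5447082519531, 411.53106689453125), (47.09749221801758, 183.01065063476562), 89.27477264404297) [0.80309433 0.2326399 ] [0.1425 0.0433] 86.33479076057066
((317.0, 215.5), (179.0, 42.0), 90.0) [0.64847051 0.24598194] [0.0277 0.1275] 176.2456904431728
row [-0.0016, 0.0009, 0.1628] [-0.01, -0.04, -0.28] rows>= 2.6 t 24.725
```

View pics/w10.png

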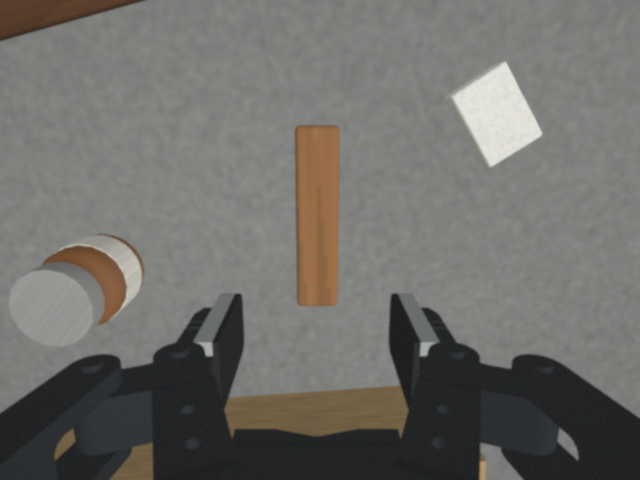

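The paddle is centred at (317,215) and aligned with the tool axis, at world (0.649, 0.246). I'll descend.

```bash
python3 -m crank '[[-0.001,0.0005,0.06,0,0,0],[-0.001,0.0005,0.11,0,0,0],[-0.001,0.0005,0.145,0,0,0],[-0.001,0.0005,0.162,0,0,0],[-0.001,0.0005,0.162,0,0,0]]' | grep -E 'pos|force'
python3 -m crank '[[0,0,0,0,0,0],[0,0,0,0,0,0],[0,0,0,0,0,0],[0,0,0,0,0,0],[0,0,0,0,0,0]]' 0.15 40| grep -E 'pos|force|open'
python3 -m crank '[[0,0,-0.02,0,0,0],[0,0,-0.06,0,0,0],[0,0,-0.11,0,0,0],[0,0,-0.15,0,0,0],[0,0,-0.15,0,0,0]]'| grep -E 'pos|rot|force|open'
python3 -c "
from h import *
go(.4591,.0217,.2,189.45)"
```

```text
tool_pos: [0.6489, 0.2461, 0.0296]
force: [0.2, 0.7, 1.1]
grip_force: 0.0
tool_pos: [0.6503, 0.2465, 0.0321]
force: [-0.7, -0.5, 7.2]
opening: 0.332
grip_force: 40.3
tool_pos: [0.6511, 0.2466, 0.1857]
ee_rot: [179.8, 0.4, 175.7]
force: [-0.8, -0.4, -1.2]
opening: 0.336
grip_force: 39.6
row [0.1744, -0.2387, -0.0163] [0.16, 0.4, -13.76] rows>= 4.7 t 26.6
```

```bash
python3 -m crank '[[0.03,-0.04,-0.014,0,0,-4],[0.0625,-0.0855,-0.014,0,0,-13.8],[0.175,-0.239,-0.014,0,0,-13.8],[0.175,-0.239,-0.014,0,0,-13.8],[0.175,-0.239,-0.014,0,0,-13.8],[0.175,-0.239,-0.014,0,0,-13.8],[0.175,-0.239,-0.014,0,0,-13.8],[0.175,-0.239,-0.014,0,0,-13.8]]'|grep -E 'pos|rot|force'
python3 - <<'E'
from h import *
s,I,C=snap('w11');print(s['tool_pos'],s['ee_rot'])
for y in(-.06,.06):
  pass
u=np.array([np.cos(np.radians(9.45)),np.sin(np.radians(9.45))])
for k in(-.06,.06): print('board edge',proj(C,[.4591+k*u[0],.0217+k*u[1],.008]).round(1))
cv2.imwrite('pics/w11.png',I);go(.4591,.0217,.042,189.45)
E
```

```text
tool_pos: [0.458, 0.022, 0.1944]
ee_rot: [180.0, 0.1, -170.4]
force: [-0.0, -0.6, -0.5]
grip_force: 39.7
[0.457964   0.02199126 0.19437199] [ 1.79982712e+02  6.03489410e-02 -1.70413786e+02]
board edge [315.9 132.2]
board edge [315.6 296.1]
row [-0.0011, -0.0005, 0.1522] [0.01, 0.04, 0.15] rows>= 2.4 t 27.65
```

View pics/w11.png

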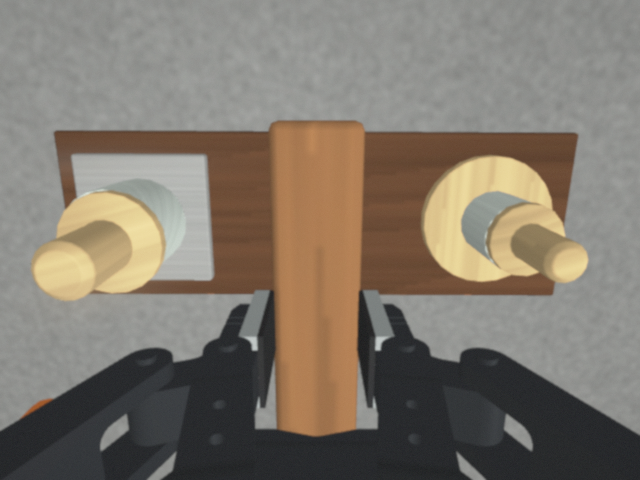

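Both brushes are seated upright, and the board edges at y 132 and 296 match the prediction. I'll check where the paddle sits along the jaws.

```bash
python3 - <<'E'
from h import *
C=load('w11');d=np.load('w11.npz');c=d['p'];R=Ro.from_euler('xyz',d['r'],degrees=True).as_matrix()
pt=lambda a,b,z:proj(C,[*(c+R@np.array([a,b,0]))[:2],c[2]+z]).round(1)
print('far end top ctr/left/right',pt(.065,0,-.018),pt(.065,-.015,-.018),pt(.065,.015,-.018),'bottom',pt(.065,0,-.032),'near',pt(-.02,-.015,-.018),pt(-.02,.015,-.018))
E
python3 -m crank '[[-0.001,-0.0005,0.05,0,0,0],[-0.001,-0.0005,0.1,0,0,0],[-0.001,-0.0005,0.135,0,0,0],[-0.001,-0.0005,0.146,0,0,0],[-0.001,-0.0005,0.146,0,0,0]]'|grep -E 'pos|force'
```

```text
far end top ctr/left/right [316.8 124.4] [267.1 124.4] [366.5 124.4] bottom [316.7 124.2] near [274.3 373.1] [359.1 373.1]
tool_pos: [0.458, 0.021, 0.048]
force: [0.5, 0.2, -0.9]
grip_force: 39.7
```

```bash
python3 -m crank '[[-0.0015,0.0005,0.003,0,0,0],[-0.0015,0.0005,0.006,0,0,0],[-0.0015,0.0005,0.006,0,0,0]]'|grep -E 'pos|rot|force';python3 -m crank '[[0,0,0.002,0,0,0],[0,0,0.002,0,0,0]]'|grep -E 'pos|rot|force'
```

```text
tool_pos: [0.4599, 0.0214, 0.0429]
ee_rot: [-180.0, 0.1, -170.5]
force: [0.1, 0.1, -0.5]
grip_force: 39.7
tool_pos: [0.4597, 0.0212, 0.0408]
ee_rot: [180.0, 0.1, -170.5]
force: [-0.0, 0.3, -0.4]
grip_force: 39.7
```

```bash
python3 -m crank '[[0,0,0.001,0,0,0],[0,0,0.002,0,0,0],[0,0,0.002,0,0,0]]'|grep -E 'pos|rot|force'
python3 -m crank '[[0,0,0,0,0,0],[0,0,0,0,0,0],[0,0,0,0,0,0],[0,0,0,0,0,0]]' 0.6|grep -E 'pos|rot|force|open'
python3 -m crank '[[0,0,-0.02,0,0,0],[0,0,-0.07,0,0,0],[0,0,-0.13,0,0,0],[0,0,-0.18,0,0,0],[0,0,-0.2,0,0,0],[0,0,-0.2,0,0,0]]'|grep -E 'pos|rot|force'
python3 - <<'E'
from h import *
s,I,C=snap('w12');T=robot.get_image('top')[:,:,::-1];S=robot.get_image('side')[:,:,::-1]
m=cv2.inRange(cv2.cvtColor(I,cv2.COLOR_BGR2HSV),(0,130,95),(16,255,255))
for c in cv2.findContours(m,cv2.RETR_EXTERNAL,cv2.CHAIN_APPROX_NONE)[0]:
    if cv2.contourArea(c)>1500:
        r=cv2.minAreaRect(c);P=np.array([plane(C,p,.022)[:2] for p in cv2.boxPoints(r)]);e=[P[1]-P[0],P[2]-P[1]];L=[np.linalg.norm(v) for v in e];l=e[int(np.argmax(L))]
        print(P.mean(0),np.round(L,4),np.degrees(np.arctan2(l[1],l[0]))%180)
v=np.vstack([np.hstack([cv2.resize(I,(400,300)),cv2.resize(S[120:360,200:520],(400,300))]),np.hstack([cv2.resize(T[130:370,180:500],(400,300)),cv2.resize(S,(400,300))])])
cv2.imwrite('pics/final.png',v)
E
```

```text
tool_pos: [0.4596, 0.0212, 0.0399]
ee_rot: [-180.0, 0.1, -170.5]
force: [-4.1, 0.2, 23.1]
grip_force: 42.2
tool_pos: [0.4593, 0.0213, 0.0382]
ee_rot: [180.0, -0.0, -170.5]
force: [0.1, 0.1, -0.1]
opening: 0.596
grip_force: 0.0
tool_pos: [0.4599, 0.0212, 0.2396]
ee_rot: [-180.0, 0.2, -170.5]
force: [-0.6, 0.2, -0.3]
grip_force: 0.0
[0.45731419 0.02211752] [0.0356 0.1262] 12.175497257654811
```

View pics/final.png

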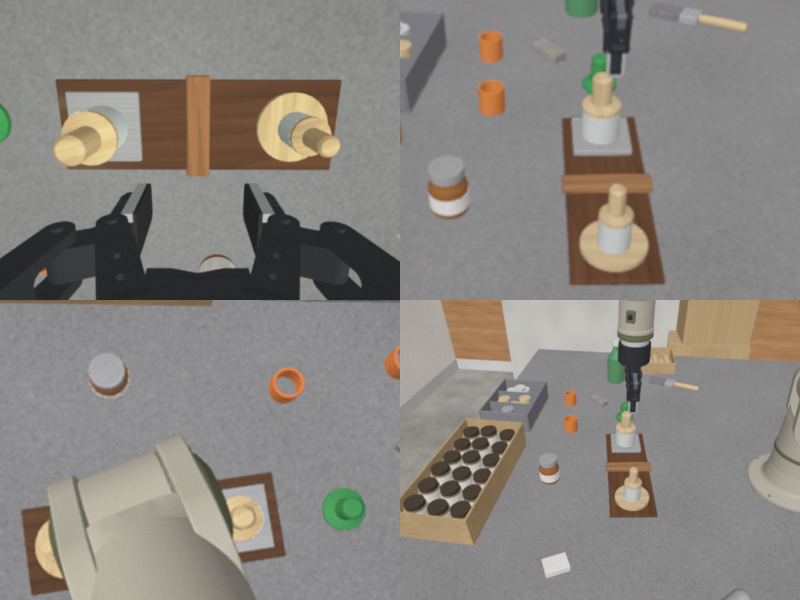

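The final picture shows both brushes upright on the plate and the disc, with the paddle across the middle and the jar untouched. The angle reading was noisy, so I'll re-check it with line fits.

```bash
python3 - <<'E'
from h import *
C=load('w12');I=cv2.imread('pics/w12.png');h=cv2.cvtColor(I,cv2.COLOR_BGR2HSV)
print(h[200,300:345:4].tolist(),h[200,[270,280,360]].tolist())
V=cv2.GaussianBlur(h[...,2],(3,3),0).astype(int);L=[];Rr=[]
for y in range(140,265,3):
    g=np.diff(V[y,280:355]);L.append((280+np.argmax(g)+.5,y));Rr.append((280+np.argmin(g)+.5,y))
for E in(L,Rr):
    vx,vy,x0,y0=cv2.fitLine(np.float32(E),cv2.DIST_HUBER,0,.01,.01).ravel()
    f=lambda y:plane(C,(x0+vx/vy*(y-y0),y),.022)[:2]
    a,b=f(265),f(140);d=a-b;print(np.degrees(np.arctan2(d[1],d[0])),f(202))
col=V[:,316];print('ends',[int(y) for y in np.argsort(-abs(np.diff(col[100:320])))[:6]+100])
E
```

```text
[[14, 133, 146], [14, 134, 173], [14, 133, 171], [14, 134, 169], [14, 134, 162], [14, 135, 163], [14, 135, 170], [14, 135, 174], [14, 134, 177], [13, 130, 118], [12, 127, 108], [12, 126, 107]] [[12, 126, 107], [12, 123, 108], [12, 125, 110]]
9.489078475931679 [0.45756552 0.00687706]
9.490114919068157 [0.45292907 0.03465922]
ends [122, 121, 123, 120, 280, 281]
```

The paddle lies at 9.49° against the board's 9.45° and is centred within 1 mm. I'll hand in.

```bash
python3 -c "
from workcell import robot
print(robot.job_done(),robot.state()['t'])"
```

```text
the job is handed in; nothing more can be done
the job is handed in; nothing more can be done
```

I set out both brushes on the plate and the disc, laid the paddle midway and parallel to the board's short sides, left the jar and the look-alikes alone, and handed in the job at about 30 s; no verdict was shown.

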